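Wring the steel blocks onto the flat and lock them with the cam

TASK

Wring every steel block that is on the table onto the steel flat: lay it side by side with the others on the open front of the flat, ends pointing at the back stop, and slide it back under the raised hold-down bar until its end is fully home against the stop and its face lies fully on the flat, square to the stop. Only when all of them are home, swing the cam lever over towards yourself and down until it lies level, so that the cam's high point bears on the sprung bar and holds the blocks down; leave it there, all blocks still home, and leave the gilt fittings and tools alone.

Things in the scene. Friction and masses are not known exactly. Their poses are not given: they have to be found in the camera images.
- flat: Fixed steel flat with back stop, sprung bar and cam; place and yaw vary. Origin on the table under the middle of the stop's face; x points from the front edge (nearest the robot) into the stop, y along the stop to the left, z up. Top face 25 mm above the table, y -165 to 195 mm, open from x = -78 mm (front edge) to 0 (stop's face; the stop is 20 mm high, y -130 to 130 mm).
- bar (a joint): Travel of the sprung hold-down bar, m: 0 raised, grows downward, 0.007 under the cam's high point.
- bar_edge (a point): Middle of the front upper edge of the bar. The bar covers x -22 to 40 mm, y -130 to 185 mm of the flat's frame, top 70 mm above the table when raised. The rubber pad under it (x -22 to -4 mm) is then 54 mm above the table, 5 mm clear above a block on the flat, and yields up to 4 mm. Blocks cannot be lowered in here; they go in under it from the front.
- cam (a joint): Angle of the cam lever, rad. Starts 0 to 0.15 (nearly upright; at 0 it leans 0.14 rad away from the robot), grows as the lever swings towards the flat's -x (the robot) and down. At 1.71 it is level, pointing along -x, and the high point of the eccentric bears straight down on the bar, which it first touches at about 0.35. End stop 2.2. Stays where left; 2 to 4 N at the ball move it.
- cam_ball (a point): Centre of the black ball (22 mm across) on the end of the cam lever (8 mm rod, ball centre 80 mm from the pivot axis); its orientation turns with the lever.
- cam_axis (a point): Middle of the cam (eccentric steel disc, radius 18 mm, throw 8.75 mm) on its pivot: x = 25, y = 170, z = 89.75 mm in the flat's frame. The pivot runs along the flat's y. The upright cheek beside it (y 184 to 192 mm) is 100 mm high.
- block1: Plain lapped steel block 70 x 24 x 24 mm (70 along its x, square section, any long face may lie down), 0.22 to 0.38 kg, origin at its centre; all blocks are alike. Starts lying flat on the table; four or all five are there.
- block2: Plain lapped steel block 70 x 24 x 24 mm (70 along its x, square section, any long face may lie down), 0.22 to 0.38 kg, origin at its centre; all blocks are alike. Starts lying flat on the table; four or all five are there.
- block3: Plain lapped steel block 70 x 24 x 24 mm (70 along its x, square section, any long face may lie down), 0.22 to 0.38 kg, origin at its centre; all blocks are alike. Starts lying flat on the table; four or all five are there.
- block4: Plain lapped steel block 70 x 24 x 24 mm (70 along its x, square section, any long face may lie down), 0.22 to 0.38 kg, origin at its centre; all blocks are alike. Starts lying flat on the table; four or all five are there.
- block5: Plain lapped steel block 70 x 24 x 24 mm (70 along its x, square section, any long face may lie down), 0.22 to 0.38 kg, origin at its centre; all blocks are alike. Starts lying flat on the table; four or all five are there.
- boss: Gilt flower boss, 46 mm across, 15 mm high, origin under its centre. Bystander.
- strap: Gilt strap 90 x 28 mm (x, y), 11 mm high, origin under its centre. Bystander.
- stud1: Gilt stepped stud 26 x 26 mm, 18 mm high, origin under its centre. Bystander.
- stud2: Gilt stepped stud 26 x 26 mm, 18 mm high, origin under its centre. Bystander.
- mallet: Wooden mallet: 150 mm handle along its x (-80 to 70 mm), head 44 mm across and 75 mm long at x = 80 mm, origin on the table. Bystander.
- chisel: Chisel about 135 mm long, 16 mm high, along its x, origin under it. Bystander.
- jar: Closed jar 48 mm across, 60 mm high, origin under its centre. Bystander.
Mind the look-alikes: they are no part of the job. What is shaped like the block2 but orange is not meant. Leave any turquoise look-alike of the block1 alone.

How it is judged:
By the outcome, as a careful person would: the job done as asked, in the order asked, and still so for the second after the job is handed in, with the robot touching nothing.
Of block1, block2, block3, block4, block5 only 4 to 5 are there at a start; the rules pass over those that are not, and their reading is None.
At some moment in a run one of block1, block2, block3, block4, block5 may be knocked a few centimetres aside while the robot is not near it.
Once in a run the grip may slacken for a moment while it holds something.
It also fails if it takes over 210 s, if anything falls off the work surface, if the arm or the gripper's body presses on something with over 40 N, if the wrist force passes 120 N, or if a joint passes its speed limit or range.

ROBOT

A 6-joint arm with a two-finger parallel gripper is mounted at the origin on the work surface. World frame = base frame: x ahead of the robot, y to its left, z up, the work surface at z = 0. Lengths are in mm, angles in rad, forces in N, time in s.
With the tool pointing down it reaches from about 275 to 1000 mm from the base axis. Payload 8.4 kg.
Tool frame: the origin (TCP) lies at the very end of the fingers, on their centre line; the grasp point (between the pads) lies 19 mm behind it; z points along the fingers, y is the line along which they close (so a half turn about z gives the same grasp; the last joint's range is limited). The gripper opens to 85 mm and grips with 20 to 120 N. Pads are 22 mm wide; open, the fingers measure 114 mm over their backs; the gripper's body (76 mm by 85 mm) begins 54 mm behind the grasp point. The pads swing forward as they close: fully open they stand 13 mm farther back than shut.
Start: joints at [1.315, 0.353, 1.633, -0, 1.155, -0.002], TCP at [156.926, 604.981, 231.281] pointing down, gripper open.
Joint ranges: [-2.63, 2.63], [-0.92, 2.1], [0.06, 2.66], [-1.3, 4.44], [0, 2.69], [-3.02, 3.02]. Speed limits (rad/s): [2.22, 2.22, 2.79, 3.14, 3.14, 3.14].

INTERFACE

Orientations are given as [roll, pitch, yaw] about the fixed x, y, z axes, in that order (R = Rz(yaw) Ry(pitch) Rx(roll)).
In Python, from rig import sensors, grab_frame, camera_params, order gives the robot as it stands. The module is installed in compiled form; this text tells all that it offers.
- The arm moves only by the tool move_arm, never from a script. Its argument "motion" is a list of rows, each a list of 7 numbers: the turn, a rotation vector about the tool's x, y, z in rad, then the shift along the tool's x, y, z in m, then the finger opening in m, from 0 to 0.0854. A call has 1 to 8 rows; each row is the pose to reach, as a shift and turn from the pose commanded when the call began, along the tool's axes at that moment; what a row does not reach only later rows make up. A row lasts 1/8 s, in which the tool goes at most 62.5 mm and 10.7 degrees, less where a joint would pass 70% of its speed; a pose out of reach is approached as far as the arm can. A call with a gripper value outside its range is refused whole. The fingers move at their own pace and stop on an object; "grip_force" is the grip in N (left out, the last holds). Time passes only in rows, so rows that repeat a pose let the fingers close. It gives the time, the measured TCP pose, the force, the opening and the grip force at its end, in the units of the state.
- sensors.sense(): the state, without advancing time (a new reading comes with each control period).
- grab_frame(name): name is "scene" or "top" or "wrist"; returns (picture, depth): 384x512x3 uint8, red, green, blue; 384x512 float32, mm along the optical axis (not along the pixel's ray), 0 where there is no reading.
- camera_params(name): a dict with "camera_matrix" (3x3 intrinsics, pixels), "world_from_camera" (4x4, takes a point from camera to world coordinates). Camera axes: x right, y down, z forward; pixel columns grow to the right and rows downward; lengths in mm; the calibration is good to about 2 mm. A picture is of the moment at which its call begins: read the wrist's pose just before it. camera_params takes no time and is no camera call; for the wrist camera it gives the pose at the moment of the call.
- order.sign_off(): hands the job in; it is judged then, once.
The state is a dict: "clock": time; "qpos": joint angles; "qvel": joint speeds; "joint_efforts": joint torques, N m; "eef_pos": TCP position; "tcp_rot": TCP orientation; "contact_force": force on the tool from outside, world axes, zero at the start; "wrist_torque": the same for the moment, N m; "opening": opening from 0.0 (shut) to 1.0 (fully open); "grasp_force": force on a finger pad.
Only numpy, scipy, OpenCV 4.12 (cv2) and the standard library are available. Lean on these libraries where they do the work, as an engineer would, in place of code of your own. Each camera call takes 0.05 s, during which the arm holds its last target. There are 200 camera calls.

## Working session

There is one attempt and no reset: what is moved stays moved. The work goes in short steps, Python scripts to look and compute and a tool call to move; the robot and the scene stay as the last step left them, time stands still between calls to the robot, and variables do not carry over. Pictures are saved under pics/ and viewed, at most 14 in all, crops included, and the job is handed in when it is done.

Besides the shell and the picture viewer there is one more tool, called after ">>>" in YAML: its name, and indented under it one key for each argument. move_arm: Moves the arm, as the interface text tells. Its arguments: {"type":"object","properties":{"motion":{"type":"array","items":{"type":"array","items":{"type":"number"}}},"grip_force":{"type":"number"}},"required":["motion"]}

```bash
mkdir -p pics; ls; python3 - <<'E'
from rig import *
import cv2,numpy as np
s=sensors.sense();print(s)
for n in("top","scene"):
    p,d=grab_frame(n);c=camera_params(n);np.savez(f"{n}0.npz",p=p,d=d,K=c["camera_matrix"],T=c["world_from_camera"])
    cv2.imwrite(f"pics/{n}0.png",cv2.resize(p[:,:,::-1],(768,576)));print(n,c["camera_matrix"],c["world_from_camera"])
E
```

```text
pics
{'clock': 0.0, 'qpos': array([ 1.31460138e+00,  3.53663646e-01,  1.63417103e+00, -2.01410521e-05,
        1.15522479e+00, -2.37446957e-03]), 'qvel': array([ 7.83301074e-04,  6.23833217e-04,  5.01500822e-05, -3.76318369e-04,
        1.15365430e-03,  7.23324706e-04]), 'joint_efforts': array([ 1.92934249e-04, -6.05245042e+01, -3.42065799e+01, -2.74845047e-05,
        9.38231475e-03, -3.86122878e-06]), 'eef_pos': array([156.80192428, 604.48639781, 230.53623391]), 'tcp_rot': array([-3.14012580e+00,  1.49318586e-05,  2.88778033e+00]), 'contact_force': array([0.11053144, 0.4705944 , 0.40533774]), 'wrist_torque': array([ 0.07535677, -0.0413807 , -0.0343717 ]), 'grasp_force': 0.0, 'opening': 0.9999430410989353}
top [[465.45478728   0.         258.31409617]
 [  0.         465.45478728 195.1345735 ]
 [  0.           0.           1.        ]] [[-9.58253060e-03 -9.98190361e-01  5.93647959e-02  4.25999283e+02]
 [-9.99938681e-01  9.89502614e-03  4.97225175e-03  1.50218039e+00]
 [-5.55066998e-03 -5.93135089e-02 -9.98223972e-01  1.39702258e+03]
 [ 0.00000000e+00  0.00000000e+00  0.00000000e+00  1.00000000e+00]]
scene [[394.46968171   0.         255.72086888]
 [  0.         394.46968171 185.78808001]
 [  0.           0.           1.        ]] [[ 5.27745785e-01  4.99038775e-01 -6.87346119e-01  1.32473134e+03]
 [ 8.49325169e-01 -3.20941672e-01  4.19098080e-01 -5.11242788e+02]
 [-1.14518201e-02 -8.04957604e-01 -5.93221806e-01  8.49249465e+02]
 [ 0.00000000e+00  0.00000000e+00  0.00000000e+00  1.00000000e+00]]
```

View pics/top0.png

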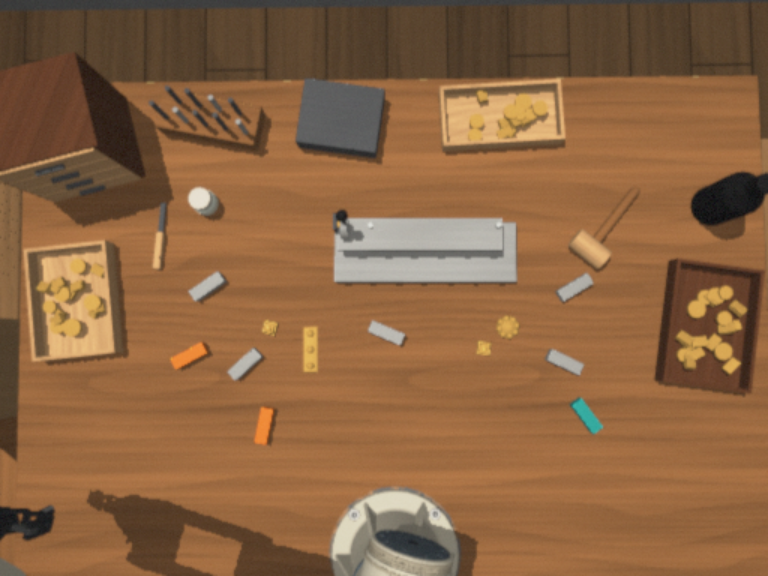

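View pics/scene0.png

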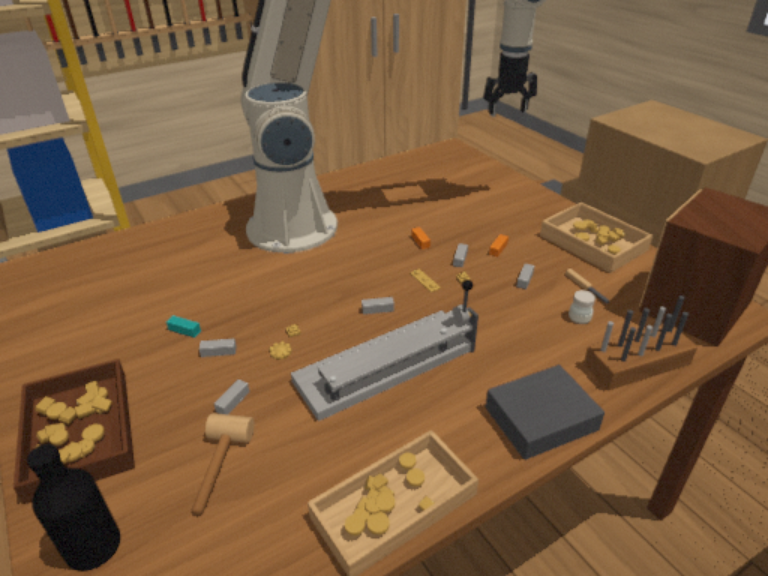

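Both views show five grey blocks, at about (207,287), (245,364), (387,333), (575,288) and (565,362) in the top view. The flat is at (425,250), with the cam lever at its left end (342,220). The two orange blocks and the turquoise one are look-alikes.

```bash
cat > h.py <<'E'
import cv2,numpy as np
from rig import *
def ray(uv,z,K,T):
    uv=np.atleast_2d(np.asarray(uv,float)); d=np.c_[uv,np.ones(len(uv))]@np.linalg.inv(K).T@T[:3,:3].T
    return T[:3,3]+d*((np.asarray(z)-T[2,3])/d[:,2])[:,None]
def grab(n):
    c=camera_params(n);p,d=grab_frame(n);return p,d,c["camera_matrix"],c["world_from_camera"]
def cloud(d,K,T):
    v,u=np.mgrid[:d.shape[0],:d.shape[1]]
    c=np.stack([(u-K[0,2])/K[0,0]*d,(v-K[1,2])/K[1,1]*d,d],-1)
    return c@T[:3,:3].T+T[:3,3]
def grey(p):
    h=cv2.cvtColor(p,cv2.COLOR_RGB2HSV);return ((h[...,1]<60)&(h[...,2]>85)).astype(np.uint8)
def rects(p,K,T,z=24,lo=900,hi=2600):
    """grey regions: corners cast to plane z -> centre, size, yaw of the long side"""
    out=[]
    for c in cv2.findContours(grey(p),cv2.RETR_EXTERNAL,cv2.CHAIN_APPROX_NONE)[0]:
        if len(c)<10: continue
        w=ray(c[:,0],z,K,T)[:,:2].astype(np.float32);(cx,cy),(a,b),_=r=cv2.minAreaRect(w)
        if not lo<a*b<hi: continue
        q=cv2.boxPoints(r);e=max(q[1]-q[0],q[2]-q[1],key=np.linalg.norm)
        out.append((round(cx,1),round(cy,1),round(max(a,b)),round(min(a,b)),round((np.arctan2(e[1],e[0])+np.pi/2)%np.pi-np.pi/2,3)))
    return out
def goto(x,y,z,yaw,s=None):
    """tool-frame shift [m] and turn from the measured pose to a tool-down target"""
    s=s or sensors.sense();p=s["eef_pos"];Y=s["tcp_rot"][2]
    d=np.array([x,y,z])-p;c,n=np.cos(Y),np.sin(Y)
    t=-((yaw-Y+np.pi/2)%np.pi-np.pi/2)
    print("turn z %.3f (rows %.1f) shift x %.4f y %.4f z %.4f | q6 %.2f"%(t,abs(t)/.187,(c*d[0]+n*d[1])/1e3,(n*d[0]-c*d[1])/1e3,-d[2]/1e3,s["qpos"][5]))
E
python3 - <<'E'
from h import *
f=np.load("top0.npz");p,d,K,T=[f[k] for k in"pdKT"]
for r in rects(p,K,T):print(r)
P=cloud(d,K,T);Z=P[...,2]
roi=np.zeros(Z.shape,bool);roi[140:195,215:350]=1
for lo,hi,n in((17,34,"flat"),(60,80,"bar")):
    m=roi&(Z>lo)&(Z<hi)&(grey(p)>0);print(n,m.sum(),np.median(Z[m]))
    w=P[m][:,:2].astype(np.float32);r=cv2.minAreaRect(w);print(r,cv2.boxPoints(r).round(1).tolist())
# front edge line: lowest grey pixel per column
g=grey(p);pts=[]
for u in range(226,342):
    v=np.where(g[160:200,u])[0].max()+160;pts.append((u,v+.5))
w=ray(pts,25,K,T)[:,:2].astype(np.float32)
vx,vy,x0,y0=cv2.fitLine(w,cv2.DIST_HUBER,0,.01,.01).ravel();print("edge",vx,vy,x0,y0,"yaw normal",np.arctan2(-vx,vy) if vy>0 else np.arctan2(vx,-vy))
us=np.where(g[183])[0];print(us.min(),us.max())
E
```

```text
(-15.7, 738.4, 47, 28, np.float32(1.563))
(370.1, -335.8, 73, 25, np.float32(1.096))
(370.9, 290.7, 71, 26, np.float32(-0.84))
(430.1, 12.5, 71, 25, np.float32(1.157))
(515.4, -358.9, 73, 26, np.float32(-1.043))
(524.6, 365.1, 72, 28, np.float32(-0.969))
flat 2598 24.679068391465307
((586.0355834960938, -66.5059814453125), (358.4219970703125, 114.04267883300781), 89.94570922851562) [[528.7999877929688, -245.6999969482422], [642.9000244140625, -245.8000030517578], [643.2000122070312, 112.69999694824219], [529.2000122070312, 112.80000305175781]]
bar 2311 69.67767686984757
((615.7868041992188, -53.88166809082031), (313.9637451171875, 62.001441955566406), 89.40525817871094) [[583.2000122070312, -210.5], [645.2000122070312, -211.1999969482422], [648.4000244140625, 102.80000305175781], [586.4000244140625, 103.4000015258789]]
edge 0.004711686 0.9999889 528.36237 -86.63151 yaw normal -0.0047117034
141 392
```

```bash
python3 - <<'E'
from h import *
goto(517.8,375,110,2.173)
E
```

```text
turn z 0.715 (rows 3.8) shift x -0.4070 y -0.1316 z 0.1206 | q6 -0.00
```

>>> move_arm:
  motion:
    - [0,0,0.715,-0.407,-0.1316,0.12,0.06]
    - [0,0,0.715,-0.407,-0.1316,0.12,0.06]
    - [0,0,0.715,-0.407,-0.1316,0.12,0.06]
    - [0,0,0.715,-0.407,-0.1316,0.12,0.06]
    - [0,0,0.715,-0.407,-0.1316,0.12,0.06]
    - [0,0,0.715,-0.407,-0.1316,0.12,0.06]
    - [0,0,0.715,-0.407,-0.1316,0.12,0.06]
    - [0,0,0.715,-0.407,-0.1316,0.12,0.06]
  grip_force: 80

```text
clock: 1.1
eef_pos: [520.1, 372.4, 109.5]
tcp_rot: [-3.14, 0.001, 2.169]
contact_force: [-1.6, -0.0, 0.1]
opening: 0.703
grasp_force: 0.0
```

```bash
python3 - <<'E'
from h import *
s=sensors.sense();print(s["clock"],s["eef_pos"],s["tcp_rot"],s["opening"],s["qvel"].max())
goto(517.8,375,4,2.173)
p,d,K,T=grab("wrist");print(K,T.round(3).tolist());print(rects(p,K,T));cv2.imwrite("pics/w1.png",p[...,::-1])
E
```

```text
1.1 [520.05738455 372.43047942 109.51437554] [-3.13961977e+00  6.57990320e-04  2.16901126e+00] 0.7028603568292202 0.022555056479746927
turn z -0.004 (rows 0.0) shift x 0.0034 y -0.0004 z 0.1055 | q6 0.02
[[320.80544515   0.         257.48142724]
 [  0.         320.80544515 189.88842361]
 [  0.           0.           1.        ]] [[0.826, 0.543, 0.151, 481.597], [0.563, -0.795, -0.225, 429.184], [-0.002, 0.271, -0.963, 250.995], [0.0, 0.0, 0.0, 1.0]]
[(525.5, 369.7, 72, 23, np.float32(-0.97)), (378.8, 298.4, 69, 38, np.float32(-0.831))]
```

View pics/w1.png

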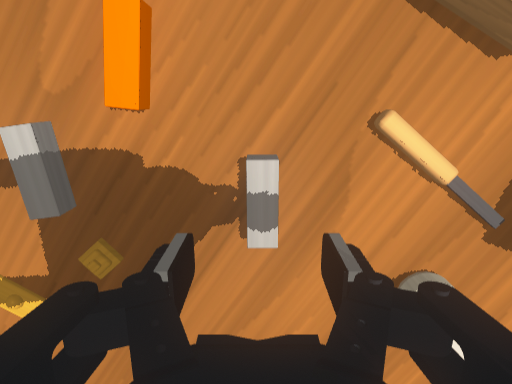

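Block A at (262,200) sits centred between the fingers, long side in the grasp direction, so I can go down.

>>> move_arm:
  motion:
    - [0,0,0,0.003,0,0.05,0.06]
    - [0,0,0,0.003,0,0.09,0.06]
    - [0,0,0,0.003,0,0.105,0.06]
    - [0,0,0,0.003,0,0.105,0.06]
    - [0,0,0,0.003,0,0.105,0.0]
    - [0,0,0,0.003,0,0.105,0.0]
    - [0,0,0,0.003,0,0.105,0.0]
    - [0,0,0,0.003,0,0.105,0.0]
  grip_force: 80

```text
clock: 2.15
eef_pos: [517.5, 379.0, 8.5]
tcp_rot: [3.138, -0.0, 2.173]
contact_force: [-0.6, 0.7, 7.6]
opening: 0.258
grasp_force: 79.3
```

```bash
python3 - <<'E'
from h import *
s=sensors.sense();print(s["grasp_force"],s["opening"],s["eef_pos"])
# slot: flat frame centre x=-62,y=90 with grasp 12 mm to front
F=np.array([606.5,-81]);a=-.006;R=np.array([[np.cos(a),-np.sin(a)],[np.sin(a),np.cos(a)]])
for y in(90,40,-10,-60,-110):print(y,F+R@[-74,y])
x,y=F+R@[-74,90]
goto(x,y,130,np.pi-.006)
E
```

```text
79.25407648086548 0.2578789182065022 [517.54085537 379.02107562   8.46796906]
90 [533.04132876   9.44237734]
40 [532.74133056 -40.55672266]
-10 [532.44133236 -90.55582266]
-60 [ 532.14133416 -140.55492267]
-110 [ 531.84133596 -190.55402267]
turn z -0.963 (rows 5.1) shift x -0.3134 y -0.1965 z -0.1215 | q6 0.03
```

>>> move_arm:
  motion:
    - [0,0,0,0,0,-0.06,0]
    - [0,0,-0.15,-0.03,-0.02,-0.12,0]
    - [0,0,-0.33,-0.08,-0.05,-0.122,0]
    - [0,0,-0.51,-0.13,-0.082,-0.122,0]
    - [0,0,-0.69,-0.18,-0.113,-0.122,0]
    - [0,0,-0.87,-0.23,-0.144,-0.122,0]
    - [0,0,-0.963,-0.28,-0.175,-0.122,0]
    - [0,0,-0.963,-0.313,-0.1965,-0.122,0]

```text
clock: 3.15
eef_pos: [531.1, 6.0, 129.0]
tcp_rot: [-3.141, 0.001, 3.136]
contact_force: [0.2, 1.3, -2.9]
opening: 0.256
grasp_force: 80.1
```

```bash
python3 - <<'E'
from h import *
s=sensors.sense();print(s["grasp_force"],s["opening"],s["eef_pos"],s["tcp_rot"])
goto(533,9.4,34.5,np.pi-.006)
p,d,K,T=grab("wrist");cv2.imwrite("pics/w2.png",p[...,::-1])
# front edge of the flat seen by the wrist camera
P=cloud(d,K,T);Z=P[...,2]
m=(abs(Z-25)<4)&(P[...,0]>480)&(P[...,0]<640)
w=P[m][:,:2];ys=np.arange(-150,110,5);e=np.array([(w[abs(w[:,1]-y)<2.5,0].min(),y) for y in ys if (abs(w[:,1]-y)<2.5).sum()>10]);print(e.round(1).tolist())
E
```

```text
80.11559128761292 0.25564589560623463 [531.13669277   6.04358049 128.96024026] [-3.14132502e+00  6.41911846e-04  3.13580799e+00]
turn z 0.000 (rows 0.0) shift x -0.0018 y 0.0034 z 0.0945 | q6 -1.56
[[530.7, -150.0], [530.9, -145.0], [530.9, -140.0], [530.8, -135.0], [531.0, -130.0], [530.9, -125.0], [530.8, -120.0], [530.9, -115.0], [531.2, -110.0], [530.9, -105.0], [531.2, -100.0], [531.2, -95.0], [531.6, -90.0], [531.3, -85.0], [531.4, -80.0], [531.1, -75.0], [531.3, -70.0], [531.4, -65.0], [531.8, -60.0], [531.8, -55.0], [532.0, -50.0], [531.9, -45.0], [531.9, -40.0], [531.6, -35.0], [532.1, -30.0], [531.7, -25.0], [532.1, -20.0], [532.1, -15.0], [532.2, -10.0], [532.1, -5.0], [532.1, 0.0], [532.0, 5.0], [532.2, 10.0], [532.1, 15.0], [532.4, 20.0], [532.3, 25.0], [532.3, 30.0], [532.3, 35.0], [532.4, 40.0], [532.4, 45.0], [532.2, 50.0], [532.4, 55.0], [532.6, 60.0], [532.8, 65.0], [532.7, 70.0], [532.9, 75.0], [532.8, 80.0], [532.7, 85.0], [532.7, 90.0], [532.6, 95.0], [532.9, 100.0], [532.9, 105.0]]
```

View pics/w2.png

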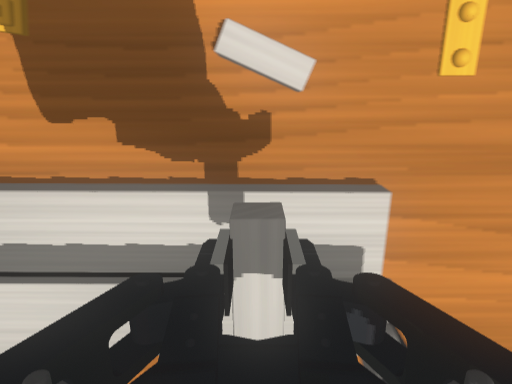

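The block hangs centred at (258,260) over the open front of the flat, whose front edge runs along row 187. The grip is firm at 80 N. I'll lower it just short of the bar.

>>> move_arm:
  motion:
    - [0,0,0,0.008,0.002,0.04,0]
    - [0,0,0,0.008,0.002,0.08,0]
    - [0,0,0,0.008,0.002,0.09,0]
    - [0,0,0,0.008,0.002,0.093,0]
    - [0,0,0,0.008,0.002,0.095,0]
    - [0,0,0,0.008,0.002,0.0955,0]
    - [0,0,0,0.008,0.002,0.0955,0]

```text
clock: 4.08
eef_pos: [524.0, 10.7, 33.5]
tcp_rot: [3.142, 0.001, 3.136]
contact_force: [0.2, -0.1, -0.6]
opening: 0.257
grasp_force: 80.5
```

>>> move_arm:
  motion:
    - [0,0,0,0,0,0.001,0]
    - [0,0,0,-0.008,0,0.001,0]
    - [0,0,0,-0.016,0,0.001,0]
    - [0,0,0,-0.022,0,0.001,0]
    - [0,0,0,-0.027,0,0.001,0]
    - [0,0,0,-0.027,0,0.001,0]

```text
clock: 4.82
eef_pos: [545.4, 10.5, 33.0]
tcp_rot: [-3.141, -0.01, 3.136]
contact_force: [-22.2, -0.3, 32.2]
opening: 0.258
grasp_force: 78.0
```

>>> move_arm:
  motion:
    - [0,0,0,0.002,0,-0.001,0]
    - [0,0,0,0.002,0,-0.001,0]

```text
clock: 5.08
eef_pos: [548.8, 10.5, 33.1]
tcp_rot: [-3.142, 0.001, 3.136]
contact_force: [-1.2, 0.5, -4.0]
opening: 0.258
grasp_force: 78.5
```

```bash
python3 - <<'E'
from h import *
p,d,K,T=grab("wrist");cv2.imwrite("pics/w3.png",p[...,::-1])
E
```

```text
(no output)
```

View pics/w3.png

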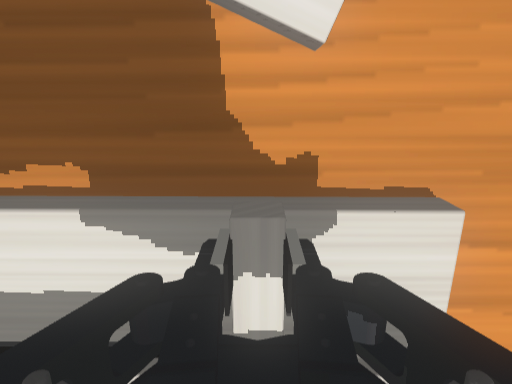

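The block is on the flat, its front end at row 212 just inside the front edge (row 200). The resistance was friction from pressing down too hard. I'll creep to the stop without that load.

>>> move_arm:
  motion:
    - [0,0,0,-0.002,0,0,0]
    - [0,0,0,-0.004,0,0,0]
    - [0,0,0,-0.006,0,0,0]
    - [0,0,0,-0.008,0,0,0]

```text
clock: 5.62
eef_pos: [551.1, 10.5, 33.0]
tcp_rot: [-3.141, -0.011, 3.136]
contact_force: [-15.3, 0.5, 17.1]
opening: 0.262
grasp_force: 81.4
```

>>> move_arm:
  motion:
    - [0,0,0,0,0,-0.001,0]
    - [0,0,0,0,0,-0.0015,0]
    - [0,0,0,-0.002,0,-0.0015,0]
    - [0,0,0,-0.002,0,-0.0015,0]

```text
clock: 6.12
eef_pos: [558.9, 10.5, 34.1]
tcp_rot: [3.142, 0.0, 3.136]
contact_force: [0.3, 0.6, -4.0]
opening: 0.259
grasp_force: 78.5
```

>>> move_arm:
  motion:
    - [0,0,0,-0.001,0,0,0]
    - [0,0,0,-0.002,0,0,0]
    - [0,0,0,-0.003,0,0,0]
    - [0,0,0,-0.004,0,0,0]
    - [0,0,0,-0.004,0,0,0]

```text
clock: 6.75
eef_pos: [561.7, 10.5, 34.1]
tcp_rot: [-3.142, -0.002, 3.136]
contact_force: [-3.6, 0.8, -1.6]
opening: 0.263
grasp_force: 78.7
```

>>> move_arm:
  motion:
    - [0,0,0,-0.001,0,0,0]
    - [0,0,0,-0.002,0,0,0]
    - [0,0,0,-0.003,0,0,0]
    - [0,0,0,-0.003,0,0,0]

```text
clock: 7.25
eef_pos: [561.7, 10.5, 33.6]
tcp_rot: [-3.142, -0.007, 3.136]
contact_force: [-13.7, 0.5, 4.2]
opening: 0.258
grasp_force: 79.4
```

>>> move_arm:
  motion:
    - [0,0,0,0,0,0,0.04]
    - [0,0,0,0,0,0,0.04]
    - [0,0,0,0,0,0,0.04]
    - [0,0,0,0,0,-0.04,0.04]
    - [0,0,0,0.03,0,-0.085,0.05]
    - [0,0,0,0.07,0,-0.1,0.06]
    - [0,0,0,0.07,0,-0.1,0.06]

```text
clock: 8.12
eef_pos: [494.0, 10.8, 135.6]
tcp_rot: [-3.142, 0.001, 3.136]
contact_force: [0.7, 0.7, -0.3]
opening: 0.702
grasp_force: 0.0
```

```bash
cat >> h.py <<'E'
def seat(p,d,K,T,a=-.0085):
    """wrist view of the flat: for each block top (z 49) the front end x, distance to the flat's front edge, end slope, y, height"""
    P=cloud(d,K,T);Z=P[...,2];X=P[...,0];Y=P[...,1]
    near=(X>500)&(X<600)&(Y>-260)&(Y<130)
    m=near&(abs(Z-25)<3.5);w=P[m]
    ys=np.arange(-240,110,4.);e=[(w[abs(w[:,1]-y)<2,0].min(),y) for y in ys if (abs(w[:,1]-y)<2).sum()>15]
    e=np.array(e);k,c=np.polyfit(e[:,1],e[:,0],1)
    for _ in range(3):
        o=abs(e[:,0]-k*e[:,1]-c)<1;k,c=np.polyfit(e[o,1],e[o,0],1)
    print("front edge x=%.4f*y+%.1f  yaw %.4f"%(k,c,-k))
    b=(near&(abs(Z-49)<5)&(grey(p)>0)&(X<584)).astype(np.uint8)
    n,L,st,_=cv2.connectedComponentsWithStats(b)
    for i in range(1,n):
        if st[i,4]<100: continue
        q=P[L==i];r=cv2.minAreaRect(q[:,:2].astype(np.float32))
        yl=np.percentile(q[:,1],[3,97]);ym=yl.mean();es=[]
        for y in np.linspace(yl[0]+2,yl[1]-2,9):
            t=q[abs(q[:,1]-y)<1.5];es.append((y,t[:,0].min()) if len(t) else (y,np.nan))
        es=np.array(es);es=es[~np.isnan(es[:,1])];s=np.polyfit(es[:,0],es[:,1],1)
        fx=np.median(es[:,1]-k*(es[:,0]-ym))
        print("block y %.1f-%.1f front x %.1f, %.1f behind edge, end slope %.3f (flat %.3f) z front/back %.1f %.1f"%(*yl,fx,fx-(k*ym+c),s[0],k,np.median(q[q[:,0]<fx+10,2]),np.median(q[q[:,0]>fx+25,2])))
E
python3 - <<'E'
from h import *
s=sensors.sense();print(s["eef_pos"],s["opening"])
p,d,K,T=grab("wrist");cv2.imwrite("pics/w4.png",p[...,::-1]);seat(p,d,K,T)
p,d,K,T=grab("top")
for r in rects(p,K,T):print(r)
E
```

```text
[494.03836573  10.84829863 135.58065196] 0.7020704613352627
front edge x=0.0088*y+532.0  yaw -0.0088
block y -0.9-21.9 front x 539.5, 7.4 behind edge, end slope 0.001 (flat 0.009) z front/back 47.6 47.7
(369.5, -335.6, 73, 26, np.float32(1.096))
(370.9, 290.8, 70, 26, np.float32(-0.836))
(515.9, -359.8, 73, 26, np.float32(-1.043))
```

View pics/w4.png

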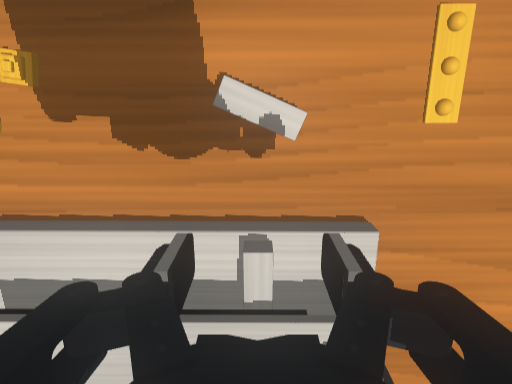

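Block A is home at (258,270), 7.4 mm behind the front edge against 8 nominal. Next is block C, near (260,105) in this view.

```bash
python3 - <<'E'
from h import *
goto(425.3,1.5,60,4.298)
p,d,K,T=grab("wrist");print(rects(p,K,T))
E
```

```text
turn z -1.162 (rows 6.2) shift x 0.0710 y -0.0098 z 0.0748 | q6 -1.55
[(673.0, -136.4, 49, 45, np.float32(1.566)), (431.7, 12.9, 69, 24, np.float32(1.158))]
```

>>> move_arm:
  motion:
    - [0,0,-0.18,0.03,-0.0098,0.02,0.06]
    - [0,0,-0.36,0.06,-0.0098,0.04,0.06]
    - [0,0,-0.54,0.07,-0.0098,0.06,0.06]
    - [0,0,-0.72,0.07,-0.0098,0.07,0.06]
    - [0,0,-0.9,0.07,-0.0098,0.075,0.06]
    - [0,0,-1.08,0.07,-0.0098,0.075,0.06]
    - [0,0,-1.162,0.07,-0.0098,0.075,0.06]
    - [0,0,-1.162,0.07,-0.0098,0.075,0.06]

```text
clock: 9.28
eef_pos: [426.2, 1.4, 58.7]
tcp_rot: [3.141, -0.0, -1.986]
contact_force: [0.7, -0.6, 1.3]
opening: 0.7
grasp_force: 0.0
```

```bash
python3 - <<'E'
from h import *
print(sensors.sense()["eef_pos"])
goto(426,1.5,7.5,4.298)
E
```

```text
[426.16797734   1.41252672  58.68738691]
turn z -0.001 (rows 0.0) shift x -0.0000 y 0.0002 z 0.0512 | q6 -2.73
```

>>> move_arm:
  motion:
    - [0,0,0,0,0,0.04,0.06]
    - [0,0,0,0,0,0.051,0.06]
    - [0,0,0,0,0,0.051,0.045]
    - [0,0,0,0,0,0.051,0.0]
    - [0,0,0,0,0,0.051,0.0]
    - [0,0,0,0,0,0.051,0.0]
    - [0,0,0,0,0,0.051,0.0]

```text
clock: 10.15
eef_pos: [426.2, 1.4, 9.4]
tcp_rot: [-3.14, 0.001, -1.986]
contact_force: [-1.2, -0.8, 7.6]
opening: 0.257
grasp_force: 79.5
```

```bash
python3 - <<'E'
from h import *
goto(523,-41.5,90,3.133)
E
```

```text
turn z 1.165 (rows 6.2) shift x 0.0003 y -0.1059 z -0.0806 | q6 -2.73
```

>>> move_arm:
  motion:
    - [0,0,0,0,0,-0.05,0]
    - [0,0,0.18,0,-0.01,-0.085,0]
    - [0,0,0.36,0,-0.03,-0.085,0]
    - [0,0,0.54,0,-0.05,-0.085,0]
    - [0,0,0.72,0,-0.07,-0.085,0]
    - [0,0,0.9,0,-0.09,-0.085,0]
    - [0,0,1.08,0,-0.106,-0.085,0]
    - [0,0,1.165,0,-0.106,-0.085,0]

```text
clock: 11.15
eef_pos: [523.6, -41.7, 93.8]
tcp_rot: [-3.141, 0.001, 3.128]
contact_force: [-0.3, 0.4, -3.4]
opening: 0.257
grasp_force: 79.8
```

```bash
python3 - <<'E'
from h import *
print(sensors.sense()["eef_pos"])
goto(523,-41.5,36,3.133)
E
```

```text
[523.56324176 -41.70795727  93.84836176]
turn z -0.005 (rows 0.0) shift x 0.0006 y 0.0002 z 0.0578 | q6 -1.64
```

>>> move_arm:
  motion:
    - [0,0,0,0,0,0.045,0]
    - [0,0,0,0,0,0.057,0]
    - [0,0,0,-0.002,0,0.058,0]
    - [0,0,0,-0.01,0,0.058,0]
    - [0,0,0,-0.018,0,0.058,0]
    - [0,0,0,-0.026,0,0.058,0]
    - [0,0,0,-0.031,0,0.058,0]
    - [0,0,0,-0.033,0,0.058,0]

```text
clock: 12.15
eef_pos: [555.8, -41.5, 35.3]
tcp_rot: [-3.142, 0.0, 3.133]
contact_force: [-0.8, 0.5, -3.0]
opening: 0.256
grasp_force: 79.9
```

>>> move_arm:
  motion:
    - [0,0,0,-0.002,0,0,0]
    - [0,0,0,-0.004,0,0,0]
    - [0,0,0,-0.006,0,0,0]
    - [0,0,0,-0.007,0,0,0]
    - [0,0,0,-0.008,0,0.0005,0]
    - [0,0,0,-0.008,0,0.0005,0]

```text
clock: 12.9
eef_pos: [562.4, -41.6, 34.5]
tcp_rot: [3.142, -0.002, 3.133]
contact_force: [-4.8, -0.8, -0.6]
opening: 0.256
grasp_force: 80.1
```

>>> move_arm:
  motion:
    - [0,0,0,-0.002,0,0,0]
    - [0,0,0,-0.003,0,0,0]
    - [0,0,0,-0.003,0,0,0]
    - [0,0,0,-0.002,0,0,0.04]
    - [0,0,0,-0.001,0,0,0.04]
    - [0,0,0,-0.001,0,-0.04,0.04]
    - [0,0,0,0.03,0,-0.08,0.05]
    - [0,0,0,0.07,0,-0.1,0.06]

```text
clock: 13.9
eef_pos: [495.1, -41.1, 137.1]
tcp_rot: [-3.141, 0.005, 3.133]
contact_force: [-0.7, 0.0, -0.3]
opening: 0.7
grasp_force: 0.0
```

```bash
python3 - <<'E'
from h import *
s=sensors.sense();print(s["eef_pos"],s["opening"])
p,d,K,T=grab("wrist");cv2.imwrite("pics/w5.png",p[...,::-1]);seat(p,d,K,T)
p,d,K,T=grab("top");R=rects(p,K,T)
for r in R:print(r)
b=[r for r in R if r[1]>200 and r[1]<500][0];yw=b[4]+np.pi
x,y=b[0]+12*np.cos(yw),b[1]+12*np.sin(yw);print(x,y,yw);goto(x,y,60,yw)
E
```

```text
[495.13321492 -41.13482731 137.09195532] 0.7002412608844428
front edge x=0.0089*y+532.0  yaw -0.0089
block y -53.0--30.2 front x 539.4, 7.8 behind edge, end slope 0.004 (flat 0.009) z front/back 47.7 47.8
block y -1.5-13.5 front x 539.8, 7.7 behind edge, end slope 1.322 (flat 0.009) z front/back 47.6 47.7
(370.1, -335.9, 73, 25, np.float32(1.096))
(370.9, 290.8, 70, 26, np.float32(-0.836))
(515.8, -359.6, 72, 26, np.float32(-1.043))
362.85477 299.70358 2.3055928
turn z 0.827 (rows 4.4) shift x 0.1318 y 0.3395 z 0.0768 | q6 -1.65
```

>>> move_arm:
  motion:
    - [0,0,0.15,0.02,0.05,0.0,0.06]
    - [0,0,0.33,0.043,0.11,0.0,0.06]
    - [0,0,0.51,0.066,0.17,0.0,0.06]
    - [0,0,0.69,0.09,0.23,0.01,0.06]
    - [0,0,0.827,0.112,0.285,0.03,0.06]
    - [0,0,0.827,0.132,0.335,0.05,0.06]
    - [0,0,0.827,0.132,0.3395,0.077,0.06]
    - [0,0,0.827,0.132,0.3395,0.077,0.06]

```text
clock: 15.0
eef_pos: [363.2, 301.5, 55.5]
tcp_rot: [-3.139, -0.0, 2.309]
contact_force: [0.1, -0.4, 0.2]
opening: 0.702
grasp_force: 0.0
```

```bash
python3 - <<'E'
from h import *
print(sensors.sense()["eef_pos"])
goto(362.9,299.7,7.5,2.3056)
p,d,K,T=grab("wrist");print(rects(p,K,T))
E
```

```text
[363.20057852 301.45250771  55.51266297]
turn z 0.004 (rows 0.0) shift x -0.0011 y -0.0014 z 0.0480 | q6 -0.05
[(370.7, 294.8, 74, 23, np.float32(-0.836))]
```

>>> move_arm:
  motion:
    - [0,0,0,0,-0.001,0.035,0.06]
    - [0,0,0,0,-0.001,0.047,0.06]
    - [0,0,0,0,-0.001,0.047,0.045]
    - [0,0,0,0,-0.001,0.047,0.0]
    - [0,0,0,0,-0.001,0.047,0.0]
    - [0,0,0,0,-0.001,0.047,0.0]
    - [0,0,0,0,-0.001,0.047,0.0]

```text
clock: 15.92
eef_pos: [364.8, 299.5, 12.2]
tcp_rot: [3.139, 0.0, 2.306]
contact_force: [1.9, -2.4, 6.4]
opening: 0.252
grasp_force: 79.0
```

```bash
python3 - <<'E'
from h import *
goto(523,-91,95,3.133)
E
```

```text
turn z -0.827 (rows 4.4) shift x -0.3957 y -0.1445 z -0.0828 | q6 -0.05
```

>>> move_arm:
  motion:
    - [0,0,0,0,0,-0.06,0]
    - [0,0,-0.15,-0.04,-0.015,-0.11,0]
    - [0,0,-0.33,-0.1,-0.035,-0.11,0]
    - [0,0,-0.51,-0.158,-0.057,-0.11,0]
    - [0,0,-0.69,-0.216,-0.079,-0.11,0]
    - [0,0,-0.827,-0.274,-0.1,-0.11,0]
    - [0,0,-0.827,-0.332,-0.121,-0.11,0]
    - [0,0,-0.827,-0.388,-0.1425,-0.1,0]

```text
clock: 16.92
eef_pos: [506.6, -54.2, 115.7]
tcp_rot: [-3.141, 0.002, 3.133]
contact_force: [1.6, 0.1, -2.9]
opening: 0.251
grasp_force: 79.8
```

```bash
python3 - <<'E'
from h import *
print(sensors.sense()["eef_pos"])
goto(523,-91,38.5,3.133)
E
```

```text
[506.62212588 -54.17622712 115.6770862 ]
turn z 0.000 (rows 0.0) shift x -0.0167 y -0.0367 z 0.0772 | q6 -1.67
```

>>> move_arm:
  motion:
    - [0,0,0,0,0,0,0]
    - [0,0,0,0,0,0,0]

```text
clock: 17.18
eef_pos: [505.0, -52.2, 114.7]
tcp_rot: [3.141, -0.0, 3.131]
contact_force: [0.4, 1.1, -3.1]
opening: 0.257
grasp_force: 79.9
```

```bash
python3 - <<'E'
from h import *
print(sensors.sense()["eef_pos"])
goto(523,-91,38.5,3.133)
E
```

```text
[505.03180164 -52.2197332  114.66766103]
turn z -0.002 (rows 0.0) shift x -0.0184 y -0.0386 z 0.0762 | q6 -1.67
```

>>> move_arm:
  motion:
    - [0,0,0,-0.015,-0.03,0.0,0]
    - [0,0,0,-0.018,-0.0386,0.03,0]
    - [0,0,0,-0.018,-0.0386,0.06,0]
    - [0,0,0,-0.018,-0.0386,0.075,0]
    - [0,0,0,-0.018,-0.0386,0.076,0]
    - [0,0,0,-0.026,-0.0386,0.0765,0]
    - [0,0,0,-0.034,-0.0386,0.0765,0]
    - [0,0,0,-0.042,-0.0386,0.0765,0]

```text
clock: 18.18
eef_pos: [548.4, -91.1, 38.5]
tcp_rot: [-3.141, 0.001, 3.133]
contact_force: [-0.7, 0.2, -2.5]
opening: 0.254
grasp_force: 80.0
```

>>> move_arm:
  motion:
    - [0,0,0,-0.004,0,0.0003,0]
    - [0,0,0,-0.008,0,0.0003,0]
    - [0,0,0,-0.01,0,0.0003,0]
    - [0,0,0,-0.012,0,0.0003,0]
    - [0,0,0,-0.014,0,0.0003,0]
    - [0,0,0,-0.015,0,0.0003,0]
    - [0,0,0,-0.016,0,0.0003,0]
    - [0,0,0,-0.016,0,0.0003,0]

```text
clock: 19.18
eef_pos: [563.2, -91.2, 37.6]
tcp_rot: [-3.142, 0.0, 3.133]
contact_force: [-0.8, 0.8, -2.7]
opening: 0.257
grasp_force: 80.0
```

>>> move_arm:
  motion:
    - [0,0,0,-0.001,0,0,0]
    - [0,0,0,-0.002,0,0,0]
    - [0,0,0,-0.003,0,0,0]
    - [0,0,0,-0.004,0,0,0]
    - [0,0,0,-0.005,0,0,0]
    - [0,0,0,-0.005,0,0,0]

```text
clock: 19.92
eef_pos: [564.4, -91.1, 37.3]
tcp_rot: [3.141, -0.007, 3.133]
contact_force: [-14.4, -1.1, 9.8]
opening: 0.257
grasp_force: 81.7
```

>>> move_arm:
  motion:
    - [0,0,0,0.001,0,0,0]
    - [0,0,0,0.001,0,0,0.04]
    - [0,0,0,0.001,0,0,0.04]
    - [0,0,0,0.001,0,0,0.04]
    - [0,0,0,0.001,0,-0.04,0.04]
    - [0,0,0,0.03,0,-0.08,0.05]
    - [0,0,0,0.075,0,-0.1,0.06]
    - [0,0,0,0.075,0,-0.1,0.06]

```text
clock: 20.92
eef_pos: [491.5, -90.5, 139.0]
tcp_rot: [-3.141, 0.001, 3.132]
contact_force: [-0.0, -0.3, 0.4]
opening: 0.702
grasp_force: 0.0
```

```bash
python3 - <<'E'
from h import *
s=sensors.sense();print(s["eef_pos"],s["opening"])
p,d,K,T=grab("wrist");cv2.imwrite("pics/w6.png",p[...,::-1]);seat(p,d,K,T)
p,d,K,T=grab("top");R=rects(p,K,T)
for r in R:print(r)
b=[r for r in R if r[1]<-250 and r[0]<450][0];yw=b[4]+np.pi
x,y=b[0]+12*np.cos(yw),b[1]+12*np.sin(yw);print(x,y,yw);goto(x,y,70,yw)
E
```

```text
[491.51563089 -90.5156539  138.97696815] 0.7021354855684437
front edge x=0.0087*y+532.0  yaw -0.0087
block y -102.3--79.5 front x 538.9, 7.6 behind edge, end slope -0.004 (flat 0.009) z front/back 47.7 47.8
block y -53.5--34.9 front x 539.2, 7.6 behind edge, end slope 0.988 (flat 0.009) z front/back 47.7 47.7
block y -1.0-21.7 front x 539.8, 7.7 behind edge, end slope 0.021 (flat 0.009) z front/back 47.6 47.8
(369.7, -335.4, 73, 26, np.float32(1.133))
(515.8, -359.6, 73, 26, np.float32(-1.043))
364.61267 -346.26825 4.274593
turn z -1.142 (rows 6.1) shift x 0.1270 y -0.2567 z 0.0681 | q6 -1.75
```

All three are home, each 7.6–7.7 mm behind the edge. Block D is next.

```bash
python3 - <<'E'
from h import *
goto(509.8,-349.2,60,2.0986)
E
```

```text
turn z 1.034 (rows 5.5) shift x -0.0182 y -0.2584 z 0.0781 | q6 -1.75
```

>>> move_arm:
  motion:
    - [0,0,0.15,0.0,-0.05,0.0,0.05]
    - [0,0,0.33,-0.01,-0.1,0.0,0.05]
    - [0,0,0.51,-0.0182,-0.15,0.0,0.05]
    - [0,0,0.69,-0.0182,-0.2,0.0,0.05]
    - [0,0,0.87,-0.0182,-0.245,0.03,0.05]
    - [0,0,1.034,-0.0182,-0.2584,0.06,0.05]
    - [0,0,1.034,-0.0182,-0.2584,0.078,0.05]
    - [0,0,1.034,-0.0182,-0.2584,0.078,0.05]

```text
clock: 22.02
eef_pos: [508.5, -347.9, 57.6]
tcp_rot: [-3.14, -0.003, 2.103]
contact_force: [-0.7, 0.1, -0.6]
opening: 0.589
grasp_force: 0.0
```

```bash
python3 - <<'E'
from h import *
print(sensors.sense()["eef_pos"])
goto(509.8,-349.2,7.5,2.0986)
p,d,K,T=grab("wrist");print(rects(p,K,T))
E
```

```text
[ 508.51747085 -347.89017821   57.64335543]
turn z 0.004 (rows 0.0) shift x -0.0018 y 0.0004 z 0.0501 | q6 -1.13
[(516.8, -357.7, 74, 23, np.float32(-1.044)), (376.7, -335.9, 75, 30, np.float32(1.117))]
```

>>> move_arm:
  motion:
    - [0,0,0,0,0,0.035,0.05]
    - [0,0,0,0,0,0.048,0.05]
    - [0,0,0,0,0,0.05,0.04]
    - [0,0,0,0,0,0.05,0.0]
    - [0,0,0,0,0,0.05,0.0]
    - [0,0,0,0,0,0.05,0.0]
    - [0,0,0,0,0,0.05,0.0]

```text
clock: 22.95
eef_pos: [510.0, -349.4, 11.0]
tcp_rot: [3.141, 0.002, 2.099]
contact_force: [0.6, 3.4, 7.7]
opening: 0.253
grasp_force: 79.5
```

```bash
python3 - <<'E'
from h import *
goto(523,-141,95,3.133)
E
```

```text
turn z -1.034 (rows 5.5) shift x 0.1734 y 0.1162 z -0.0840 | q6 -1.13
```

>>> move_arm:
  motion:
    - [0,0,0,0,0,-0.055,0]
    - [0,0,-0.15,0.02,0.013,-0.095,0]
    - [0,0,-0.33,0.055,0.037,-0.095,0]
    - [0,0,-0.51,0.09,0.06,-0.095,0]
    - [0,0,-0.69,0.125,0.084,-0.095,0]
    - [0,0,-0.87,0.16,0.107,-0.09,0]
    - [0,0,-1.034,0.1734,0.1162,-0.09,0]
    - [0,0,-1.034,0.1734,0.1162,-0.09,0]

```text
clock: 23.95
eef_pos: [522.0, -139.8, 99.7]
tcp_rot: [-3.142, -0.0, 3.135]
contact_force: [-0.4, -0.1, -3.6]
opening: 0.256
grasp_force: 79.8
```

```bash
python3 - <<'E'
from h import *
print(sensors.sense()["eef_pos"])
goto(523,-141,37.2,3.133)
E
```

```text
[ 521.99947991 -139.76227786   99.74916971]
turn z 0.002 (rows 0.0) shift x -0.0010 y -0.0012 z 0.0625 | q6 -1.83
```

>>> move_arm:
  motion:
    - [0,0,0,0,0,0.04,0]
    - [0,0,0,0,0,0.058,0]
    - [0,0,0,-0.001,0,0.0615,0]
    - [0,0,0,-0.009,0,0.062,0]
    - [0,0,0,-0.017,0,0.062,0]
    - [0,0,0,-0.025,0,0.062,0]
    - [0,0,0,-0.031,0,0.062,0]
    - [0,0,0,-0.034,0,0.0625,0]

```text
clock: 24.95
eef_pos: [556.7, -141.1, 37.2]
tcp_rot: [-3.141, 0.0, 3.133]
contact_force: [-0.9, 0.3, -3.5]
opening: 0.255
grasp_force: 79.7
```

>>> move_arm:
  motion:
    - [0,0,0,-0.002,0,0,0]
    - [0,0,0,-0.004,0,0,0]
    - [0,0,0,-0.005,0,0,0]
    - [0,0,0,-0.006,0,0,0]
    - [0,0,0,-0.007,0,0,0]
    - [0,0,0,-0.007,0,0,0]

```text
clock: 25.7
eef_pos: [559.9, -140.9, 36.5]
tcp_rot: [3.141, -0.006, 3.133]
contact_force: [-10.8, -0.4, 3.5]
opening: 0.256
grasp_force: 80.6
```

>>> move_arm:
  motion:
    - [0,0,0,0,0,-0.0008,0]
    - [0,0,0,-0.001,0,-0.0008,0]
    - [0,0,0,-0.001,0,-0.0008,0]

```text
clock: 26.08
eef_pos: [559.9, -140.8, 36.8]
tcp_rot: [3.14, -0.008, 3.133]
contact_force: [-12.6, -2.3, 1.3]
opening: 0.252
grasp_force: 80.3
```

Lifting didn't move it any further, so it is home. I'll release and look.

>>> move_arm:
  motion:
    - [0,0,0,0.001,0,0,0]
    - [0,0,0,0.001,0,0,0.04]
    - [0,0,0,0.001,0,0,0.04]
    - [0,0,0,0.001,0,0,0.04]
    - [0,0,0,0.001,0,-0.04,0.04]
    - [0,0,0,0.03,0,-0.08,0.05]
    - [0,0,0,0.075,0,-0.1,0.06]
    - [0,0,0,0.075,0,-0.1,0.06]

```text
clock: 27.08
eef_pos: [487.6, -140.5, 139.4]
tcp_rot: [-3.141, 0.001, 3.132]
contact_force: [1.4, -0.4, -0.7]
opening: 0.703
grasp_force: 0.0
```

```bash
python3 - <<'E'
from h import *
s=sensors.sense();print(s["eef_pos"],s["opening"])
p,d,K,T=grab("wrist");seat(p,d,K,T);print(rects(p,K,T))
p,d,K,T=grab("top");R=rects(p,K,T)
for r in R:print(r)
b=[r for r in R if r[1]<-250 and r[0]<450][0];yw=b[4]
x,y=b[0]-12*np.cos(yw),b[1]-12*np.sin(yw);print(x,y,yw);goto(x,y,70,yw)
E
```

```text
[ 487.55075532 -140.46567617  139.42787196] 0.7028757683757755Traceback (most recent call last):
  File "<stdin>", line 3, in <module>
  File "h.py", line 38, in seat
    o=abs(e[:,0]-k*e[:,1]-c)<1;k,c=np.polyfit(e[o,1],e[o,0],1)
                                   ~~~~~~~~~~^^^^^^^^^^^^^^^^^
    raise TypeError("expected non-empty vector for x")
TypeError: expected non-empty vector for x
```

```bash
python3 - <<'E'
import re
t=open('h.py').read()
a=t.index("    m=near&(abs(Z-25)");b=t.index('    print("front edge')
t=t[:a]+"    k,c=.0088,532.0\n"+t[b:].split("\n",1)[1]
open('h.py','w').write(t)
E
python3 - <<'E'
from h import *
p,d,K,T=grab("wrist");seat(p,d,K,T);print(rects(p,K,T));cv2.imwrite("pics/w7.png",p[...,::-1])
p,d,K,T=grab("top");R=rects(p,K,T)
for r in R:print(r)
b=[r for r in R if r[1]<-250 and r[0]<450][0];yw=b[4]
x,y=b[0]-12*np.cos(yw),b[1]-12*np.sin(yw);print(x,y,yw);goto(x,y,70,yw)
E
```

```text
block y -152.1--129.6 front x 538.3, 7.5 behind edge, end slope 0.013 (flat 0.009) z front/back 47.6 47.7
block y -52.6--30.5 front x 539.3, 7.7 behind edge, end slope 0.014 (flat 0.009) z front/back 47.6 46.8
block y -1.6-21.3 front x 539.7, 7.6 behind edge, end slope -0.003 (flat 0.009) z front/back 47.5 47.6
block y -102.9--84.2 front x 539.0, 7.8 behind edge, end slope 1.539 (flat 0.009) z front/back 47.6 47.8
[(671.8, 6.2, 50, 46, np.float32(1.563)), (360.1, -288.2, 70, 23, np.float32(1.114))]Traceback (most recent call last):
  File "<stdin>", line 5, in <module>
IndexError: list index out of range
```

View pics/w7.png

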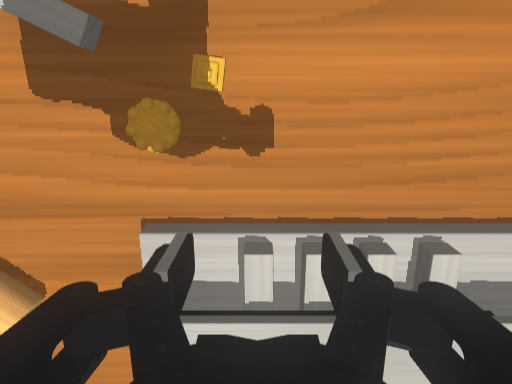

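All four placed blocks are in line, with front ends at row 238. The last block is in shadow at the upper left (50,22) and seems to have shifted. I'll hover near it and look.

```bash
python3 - <<'E'
from h import *
goto(350,-320,130,1.11)
E
```

```text
turn z -1.119 (rows 6.0) shift x 0.1385 y -0.1806 z 0.0080 | q6 -1.84
```

>>> move_arm:
  motion:
    - [0,0,0.18,0.02,-0.03,0.008,0.06]
    - [0,0,0.36,0.04,-0.06,0.008,0.06]
    - [0,0,0.54,0.06,-0.09,0.008,0.06]
    - [0,0,0.72,0.08,-0.12,0.008,0.06]
    - [0,0,0.9,0.1,-0.15,0.008,0.06]
    - [0,0,1.08,0.12,-0.17,0.008,0.06]
    - [0,0,1.26,0.1385,-0.18,0.008,0.06]
    - [0,0,1.44,0.1385,-0.18,0.008,0.06]

```text
clock: 28.22
eef_pos: [348.7, -320.2, 129.1]
tcp_rot: [-3.141, -0.001, 1.685]
contact_force: [-0.6, -0.0, -0.2]
opening: 0.702
grasp_force: 0.0
```

>>> move_arm:
  motion:
    - [0,0,0.18,0,0,0,0.06]
    - [0,0,0.36,0,0,0,0.06]
    - [0,0,0.54,0,0,0,0.06]
    - [0,0,0.582,0,0,0,0.06]
    - [0,0,0.582,0,0,0,0.06]

```text
clock: 28.85
eef_pos: [349.7, -319.6, 129.3]
tcp_rot: [-3.141, -0.0, 1.112]
contact_force: [-0.0, -0.2, 0.7]
opening: 0.7
grasp_force: 0.0
```

```bash
python3 - <<'E'
from h import *
s=sensors.sense();print(s["eef_pos"],s["tcp_rot"],s["qpos"][5])
p,d,K,T=grab("wrist");print(rects(p,K,T));cv2.imwrite("pics/w8.png",p[...,::-1])
E
```

```text
[ 349.7337898  -319.56888346  129.25809654] [-3.14109738e+00 -1.79410032e-04  1.11158846e+00] -0.2843714681493534
[(355.4, -297.5, 69, 23, np.float32(1.112))]
```

View pics/w8.png

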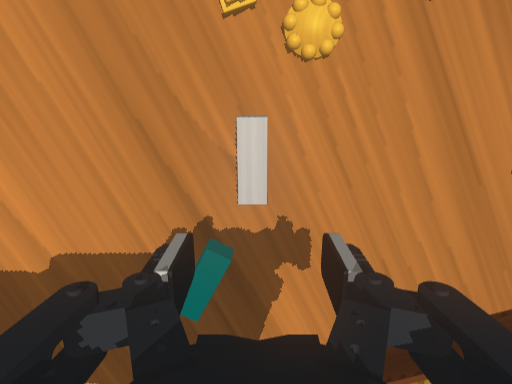

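The last block was knocked aside. It now lies at (252,160), clear of the turquoise look-alike at (207,280).

```bash
python3 - <<'E'
from h import *
goto(350.1,-308.3,7.5,1.112)
E
```

```text
turn z 0.000 (rows 0.0) shift x 0.0103 y -0.0045 z 0.1218 | q6 -0.29
```

>>> move_arm:
  motion:
    - [0,0,0,0.0105,-0.0045,0.05,0.05]
    - [0,0,0,0.0105,-0.0045,0.1,0.05]
    - [0,0,0,0.0105,-0.0045,0.12,0.05]
    - [0,0,0,0.0105,-0.0045,0.121,0.05]
    - [0,0,0,0.0105,-0.0045,0.121,0.0]
    - [0,0,0,0.0105,-0.0045,0.121,0.0]
    - [0,0,0,0.0105,-0.0045,0.121,0.0]
    - [0,0,0,0.0105,-0.0045,0.121,0.0]

```text
clock: 29.9
eef_pos: [350.4, -308.5, 10.1]
tcp_rot: [3.139, 0.001, 1.111]
contact_force: [-1.5, 1.5, 8.1]
opening: 0.262
grasp_force: 79.6
```

```bash
python3 - <<'E'
from h import *
goto(521,-191,95,-.0087)
E
```

```text
turn z 1.120 (rows 6.0) shift x 0.1810 y 0.1008 z -0.0849 | q6 -0.27
```

>>> move_arm:
  motion:
    - [0,0,0,0,0,-0.055,0]
    - [0,0,0.17,0.03,0.017,-0.095,0]
    - [0,0,0.35,0.065,0.036,-0.095,0]
    - [0,0,0.53,0.1,0.056,-0.095,0]
    - [0,0,0.71,0.135,0.075,-0.095,0]
    - [0,0,0.89,0.165,0.092,-0.09,0]
    - [0,0,1.07,0.181,0.1008,-0.09,0]
    - [0,0,1.12,0.181,0.1008,-0.09,0]

```text
clock: 30.9
eef_pos: [521.6, -189.6, 99.3]
tcp_rot: [3.141, -0.001, -0.011]
contact_force: [-0.5, -0.6, -2.9]
opening: 0.257
grasp_force: 79.6
```

```bash
python3 - <<'E'
from h import *
s=sensors.sense();print(s["eef_pos"],s["grasp_force"])
goto(521,-191,36.2,-.0087)
E
```

```text
[ 521.62126219 -189.57173922   99.34587815] 79.60578203201294
turn z -0.002 (rows 0.0) shift x -0.0006 y 0.0014 z 0.0631 | q6 1.23
```

>>> move_arm:
  motion:
    - [0,0,0,0,0.0015,0.04,0]
    - [0,0,0,0,0.0015,0.058,0]
    - [0,0,0,0.001,0.0015,0.062,0]
    - [0,0,0,0.009,0.0015,0.0625,0]
    - [0,0,0,0.017,0.0015,0.0625,0]
    - [0,0,0,0.025,0.0015,0.0625,0]
    - [0,0,0,0.031,0.0015,0.0625,0]
    - [0,0,0,0.034,0.0015,0.063,0]

```text
clock: 31.9
eef_pos: [554.9, -192.3, 36.0]
tcp_rot: [3.141, -0.0, -0.009]
contact_force: [-0.6, -0.0, -2.9]
opening: 0.256
grasp_force: 79.6
```

>>> move_arm:
  motion:
    - [0,0,0,0.002,0,0,0]
    - [0,0,0,0.004,0,0,0]
    - [0,0,0,0.005,0,0,0]
    - [0,0,0,0.006,0,0,0]
    - [0,0,0,0.007,0,0,0]
    - [0,0,0,0.007,0,0,0]

```text
clock: 32.65
eef_pos: [561.4, -192.3, 35.9]
tcp_rot: [-3.142, -0.0, -0.009]
contact_force: [0.1, -0.2, -1.8]
opening: 0.256
grasp_force: 79.6
```

>>> move_arm:
  motion:
    - [0,0,0,0.001,0,0,0]
    - [0,0,0,0.002,0,0,0]
    - [0,0,0,0.003,0,0,0]
    - [0,0,0,0.004,0,0,0]
    - [0,0,0,0.004,0,0,0]

```text
clock: 33.28
eef_pos: [562.7, -192.1, 35.5]
tcp_rot: [-3.141, 0.005, -0.009]
contact_force: [-9.8, -2.9, 4.9]
opening: 0.257
grasp_force: 80.4
```

>>> move_arm:
  motion:
    - [0,0,0,0,0,0,0]
    - [0,0,0,0,0,0,0.04]
    - [0,0,0,0,0,0,0.04]
    - [0,0,0,0,0,0,0.04]
    - [0,0,0,0,0,-0.04,0.04]
    - [0,0,0,-0.03,0,-0.06,0.02]
    - [0,0,0,-0.055,0,-0.06,0.0]
    - [0,0,0,-0.055,0,-0.06,0.0]

```text
clock: 34.28
eef_pos: [509.2, -191.7, 96.2]
tcp_rot: [-3.141, 0.0, -0.01]
contact_force: [0.9, 0.1, 0.1]
opening: -0.001
grasp_force: 0.0
```

```bash
python3 - <<'E'
from h import *
s=sensors.sense();print(s["eef_pos"],s["opening"])
goto(514,-192,34,-.0087)
p,d,K,T=grab("wrist");seat(p,d,K,T)
E
```

```text
[ 509.21941504 -191.68029984   96.17517071] -0.001486844306702882
turn z -0.001 (rows 0.0) shift x 0.0048 y 0.0003 z 0.0622 | q6 1.22
block y -152.8--130.0 front x 539.5, 8.7 behind edge, end slope 0.007 (flat 0.009) z front/back 47.8 47.8
block y -203.5--181.0 front x 538.9, 8.6 behind edge, end slope 0.007 (flat 0.009) z front/back 47.8 47.9
block y -54.3--39.5 front x 540.2, 8.7 behind edge, end slope -0.009 (flat 0.009) z front/back 47.7 47.6
block y -103.3--80.4 front x 539.8, 8.6 behind edge, end slope 0.012 (flat 0.009) z front/back 47.8 47.8
```

>>> move_arm:
  motion:
    - [0,0,0,0.004,0,0.05,0]
    - [0,0,0,0.004,0,0.06,0]
    - [0,0,0,0.008,0,0.06,0]
    - [0,0,0,0.014,0,0.06,0]
    - [0,0,0,0.018,0,0.06,0]
    - [0,0,0,0.02,0,0.06,0]
    - [0,0,0,0.022,0,0.06,0]
    - [0,0,0,0.022,0,0.06,0]

```text
clock: 35.33
eef_pos: [528.1, -191.9, 36.5]
tcp_rot: [-3.141, 0.008, -0.008]
contact_force: [-18.2, -2.8, 13.5]
opening: 0.001
grasp_force: 9.1
```

```bash
python3 - <<'E'
from h import *
p,d,K,T=grab("wrist");seat(p,d,K,T)
E
```

```text
block y -152.4--130.1 front x 539.6, 8.8 behind edge, end slope -0.009 (flat 0.009) z front/back 47.8 47.9
block y -203.4--181.0 front x 538.9, 8.6 behind edge, end slope 0.009 (flat 0.009) z front/back 48.0 47.9
block y -102.8--82.5 front x 539.9, 8.7 behind edge, end slope 0.009 (flat 0.009) z front/back 47.8 47.8
```

All five blocks are level in line (8.6–8.8 mm in this view). Pushing block E with 18 N did not move it, so they are all home. I'll go to the cam lever now.

>>> move_arm:
  motion:
    - [0,0,0,-0.02,0,0,0]
    - [0,0,0,-0.03,0,-0.05,0]
    - [0,0,0,-0.03,0,-0.11,0]
    - [0,0,0,-0.01,0,-0.17,0]
    - [0,0,0,0.02,-0.03,-0.21,0]
    - [0,0,0,0.05,-0.08,-0.21,0]
    - [0,0,0,0.08,-0.13,-0.21,0]
    - [0,0,0,0.11,-0.18,-0.21,0]

```text
clock: 36.38
eef_pos: [645.3, -11.4, 247.5]
tcp_rot: [3.141, -0.002, -0.009]
contact_force: [0.2, -0.6, -0.4]
opening: -0.001
grasp_force: 0.0
```

```bash
python3 - <<'E'
from h import *
s=sensors.sense();print(s["eef_pos"],s["opening"])
goto(680,89,250,-.0087)
p,d,K,T=grab("wrist")
P=cloud(d,K,T);m=(P[...,2]>140)&(P[...,2]<190)&(abs(P[...,0]-635)<50)&(abs(P[...,1]-89)<40);print(m.sum(),P[m].mean(0) if m.any() else 0, P[m].max(0) if m.any() else 0,P[m].min(0) if m.any() else 0)
p,d,K,T=grab("scene")
P=cloud(d,K,T);m=(P[...,2]>155)&(P[...,2]<190)&(abs(P[...,0]-635)<50)&(abs(P[...,1]-89)<40);print(m.sum(),P[m].mean(0) if m.any() else 0,P[m].max(0) if m.any() else 0,P[m].min(0) if m.any() else 0)
E
```

```text
[645.29643671 -11.37641726 247.53295889] -0.0005386295544382165
turn z -0.001 (rows 0.0) shift x 0.0338 y -0.1007 z -0.0025 | q6 1.56
840 [641.54385085  85.99462561 173.09972171] [650.52872149  98.33264196 181.1218495 ] [629.88471568  76.95676719 140.13373435]
49 [644.22891836  86.38084077 175.03805772] [652.20882729  96.24900336 183.39291641] [633.4715888   79.90734137 155.81177256]
```

>>> move_arm:
  motion:
    - [0,0,0,0.034,-0.05,-0.002,0]
    - [0,0,0,0.034,-0.1,-0.002,0]
    - [0,0,0,0.034,-0.1,-0.002,0]
    - [0,0,0,0.034,-0.1,0.04,0]
    - [0,0,0,0.034,-0.1,0.075,0]
    - [0,0,0,0.034,-0.1,0.083,0]
    - [0,0,0,0.034,-0.1,0.083,0]

```text
clock: 37.35
eef_pos: [679.2, 85.9, 163.7]
tcp_rot: [3.141, -0.0, -0.01]
contact_force: [0.4, -0.8, 0.7]
opening: 0.0
grasp_force: 0.0
```

```bash
python3 - <<'E'
from h import *
s=sensors.sense();print(s["eef_pos"],s["contact_force"])
goto(619,88,153,-.0087);goto(590,88,135,-.0087)
E
```

```text
[679.19575767  85.92199361 163.66273875] [ 0.44311028 -0.75553821  0.73199999]
turn z -0.001 (rows 0.0) shift x -0.0602 y -0.0015 z 0.0107 | q6 1.70
turn z -0.001 (rows 0.0) shift x -0.0892 y -0.0012 z 0.0287 | q6 1.70
```

>>> move_arm:
  motion:
    - [0,0,0,-0.015,-0.0015,0,0]
    - [0,0,0,-0.03,-0.0015,0.001,0]
    - [0,0,0,-0.045,-0.0015,0.004,0]
    - [0,0,0,-0.06,-0.0015,0.0107,0]
    - [0,0,0,-0.07,-0.0015,0.015,0]
    - [0,0,0,-0.08,-0.0015,0.021,0]
    - [0,0,0,-0.089,-0.0015,0.0287,0]
    - [0,0,0,-0.089,-0.0015,0.0287,0]

```text
clock: 38.35
eef_pos: [590.5, 89.0, 134.0]
tcp_rot: [-3.141, -0.003, -0.009]
contact_force: [5.2, 0.5, -1.5]
opening: 0.001
grasp_force: 2.3
```

```bash
python3 - <<'E'
from h import *
p,d,K,T=grab("scene");cv2.imwrite("pics/s2.png",cv2.resize(p[130:320,150:400,::-1],None,fx=3,fy=3))
E
```

```text
(no output)
```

View pics/s2.png

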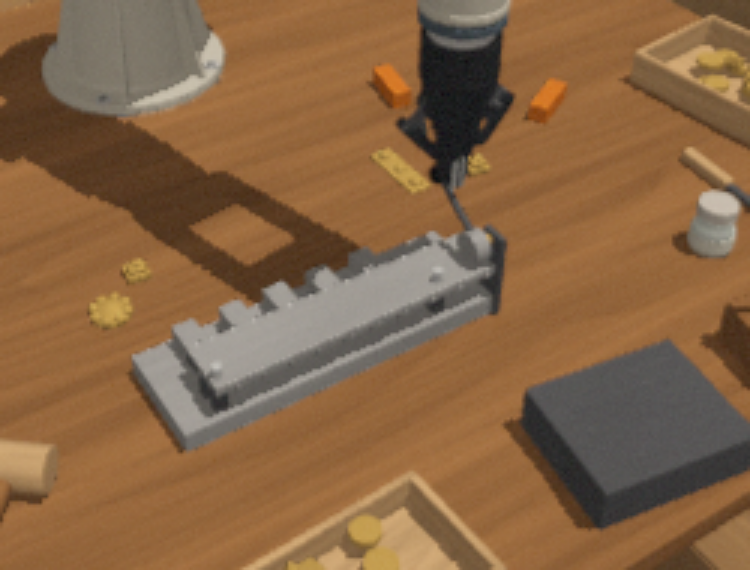

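The lever at (455,190) has swung towards the robot by about 1 rad, with the fingers behind the ball. Now I'll go over the ball and press down.

>>> move_arm:
  motion:
    - [0,0,0,0.006,0,-0.005,0]
    - [0,0,0,0.004,0,-0.03,0]
    - [0,0,0,-0.026,0,-0.03,0]
    - [0,0,0,-0.027,0,-0.015,0]
    - [0,0,0,-0.029,0,0.0,0]
    - [0,0,0,-0.032,0,0.012,0]
    - [0,0,0,-0.034,0,0.022,0]
    - [0,0,0,-0.035,0,0.028,0]

```text
clock: 39.4
eef_pos: [553.6, 89.2, 104.8]
tcp_rot: [3.141, 0.004, -0.009]
contact_force: [-2.8, -0.3, 5.0]
opening: 0.003
grasp_force: 2.8
```

```bash
python3 - <<'E'
from h import *
s=sensors.sense();print(s["eef_pos"],s["contact_force"])
goto(555.5,88.5,101,-.0087)
E
```

```text
[553.64239132  89.15103919 104.76207456] [-2.82923853 -0.3090659   5.02503422]
turn z -0.001 (rows 0.0) shift x 0.0019 y 0.0006 z 0.0038 | q6 1.74
```

>>> move_arm:
  motion:
    - [0,0,0,0,0,0.002,0]
    - [0,0,0,0,0,0.004,0]
    - [0,0,0,0,0,0.004,0]

```text
clock: 39.78
eef_pos: [554.7, 89.2, 101.5]
tcp_rot: [3.141, 0.001, -0.009]
contact_force: [-0.7, 0.2, -0.3]
opening: 0.001
grasp_force: 0.4
```

>>> move_arm:
  motion:
    - [0,0,0,0,0,-0.04,0]
    - [0,0,0,0,0,-0.09,0]
    - [0,0,0,-0.03,0,-0.13,0]
    - [0,0,0,-0.06,0.02,-0.15,0]
    - [0,0,0,-0.06,0.02,-0.15,0]

```text
clock: 40.4
eef_pos: [494.6, 69.2, 253.7]
tcp_rot: [-3.141, -0.003, -0.01]
contact_force: [0.2, -0.4, -0.7]
opening: -0.003
grasp_force: 0.0
```

```bash
python3 - <<'E'
from h import *
for n in("wrist","scene","top"):
    p,d,K,T=grab(n);P=cloud(d,K,T)
    b=(p.max(2)<75)&(abs(P[...,0]-555)<25)&(abs(P[...,1]-88)<25)&(P[...,2]>65)&(P[...,2]<125)
    print(n,b.sum(),P[b].min(0).round(1) if b.any() else 0,P[b].max(0).round(1) if b.any() else 0)
    if n=="wrist":
        seat(p,d,K,T)
        for y in(-170,-70,20):
            m=(abs(P[...,0]-620)<12)&(abs(P[...,1]-y)<20);print("bar",y,np.median(P[m][:,2]) if m.any() else None)
    if n=="scene":cv2.imwrite("pics/s3.png",cv2.resize(p[130:320,150:400,::-1],None,fx=3,fy=3))
    if n=="top":
        cv2.imwrite("pics/t3.png",cv2.resize(p[:,:,::-1],(768,576)))
        for y in(-170,-70,20):
            m=(abs(P[...,0]-620)<12)&(abs(P[...,1]-y)<20);print("bar",y,np.median(P[m][:,2]) if m.any() else None)
E
```

```text
wrist 406 [546.5  79.1  90.8] [566.9  99.  102. ]
block y -151.8--128.7 front x 539.8, 9.0 behind edge, end slope 0.006 (flat 0.009) z front/back 47.7 47.8
block y -197.7--179.7 front x 539.4, 9.0 behind edge, end slope 0.015 (flat 0.009) z front/back 47.7 47.7
block y -0.6-22.1 front x 541.2, 9.1 behind edge, end slope 0.006 (flat 0.009) z front/back 47.8 47.8
block y -52.7--29.8 front x 540.7, 9.1 behind edge, end slope 0.004 (flat 0.009) z front/back 47.7 47.8
block y -102.0--79.1 front x 540.3, 9.1 behind edge, end slope 0.006 (flat 0.009) z front/back 47.7 47.7
bar -170 62.236910328294016
bar -70 62.21959415875972
bar 20 62.19901744128765
scene 34 [551.4  80.1  88.9] [579.2  98.3 105.2]
top 0 0 0
bar -170 63.614783555677604
bar -70 64.02800631275159
bar 20 63.46864046739438
```

View pics/s3.png

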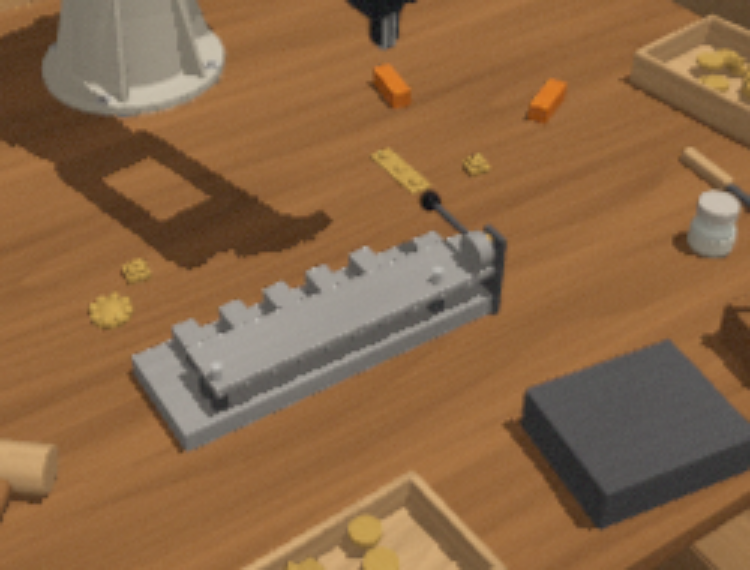

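The lever lies level at (430,200), with the ball top about 102 mm up against 100.75 nominal. The bar is down about 7 mm, and all five blocks are in line and home. Handing in.

```bash
python3 -c "
from rig import order
print(order.sign_off())"
```

```text
the job is handed in; nothing more can be done
None
```

I wrung all five blocks home against the stop, then swung the cam lever down to level (within about 2°), with the bar down about 7 mm, and handed in the job at about 41 s; the verdict was not shown.

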